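Slide the short ruler off the riser and put it in the tray

ROBOT

A 7-joint arm with a two-finger parallel gripper is mounted at the origin on the work surface. World frame = base frame: x ahead of the robot, y to its left, z up, the work surface at z = 0. Lengths are in m, angles in rad, forces in N, time in s.
With the tool pointing down it reaches from about 0.4 to 0.875 m from the base axis. Payload 19.3 kg.
Tool frame: the origin (TCP) lies where the fingers leave the gripper's body, on its centre line; the fingertips stand bot.tip_reach ahead of it and the grasp point (between the pads) lies 54 mm ahead of it (bot.tip_reach is the distance from the TCP to the fingertips, in m); z points along the fingers, y is the line along which they close (so a half turn about z gives the same grasp; the last joint's range is limited). The gripper opens to 85 mm and grips with 20 to 120 N. Pads are 22 mm wide; open, the fingers measure 114 mm over their backs; the gripper's body (76 mm by 85 mm) begins 54 mm behind the grasp point. The pads swing forward as they close: fully open they stand 13 mm farther back than shut.
Start: joints at [-1.327, 0.521, -0.036, 1.599, 0.021, 1.021, -0.113], TCP at [0.193, 0.594, 0.304] pointing down, gripper open.
Joint ranges: [-2.91, 2.91], [-0.3, 2.13], [-1.5, 1.42], [0.17, 2.43], [-1.26, 4.41], [0.16, 1.93], [-2.52, 2.52]. Speed limits (rad/s): [1.89, 1.89, 2.39, 2.39, 3.01, 3.01, 3.01].

INTERFACE

Orientations are given as [roll, pitch, yaw] about the fixed x, y, z axes, in that order (R = Rz(yaw) Ry(pitch) Rx(roll)).
In Python, from workcell import bot gives the robot as it stands. The module is installed in compiled form; this text tells all that it offers.
- The arm moves only by the shell command python3 -m jog 'ROWS' [FORCE]. ROWS is JSON, a list that holds one entry, the list of rows, each a list of 7 numbers: the shift along the tool's x, y, z in mm, then the turn, a rotation vector about the tool's x, y, z in rad, then the opening, from 0 (shut) to 1 (fully open). In form: [[[tx, ty, tz, wx, wy, wz, fingers], ...]]. A call has 1 to 5 rows; each row shifts and turns the commanded pose from where the row before left it, along the tool's axes as they then stand; what a row does not reach is not made up. A row lasts 1/10 s, in which the tool goes at most 50 mm and 8.59 degrees, less where a joint would pass 70% of its speed; a pose out of reach is approached as far as the arm can. A call is refused whole if a number of a shift passes 50 or a number of a turn 0.15, either way. A call with a gripper value outside its range is refused whole. The fingers move at their own pace and stop on an object; FORCE is the grip in N (left out, the last holds). Time passes only in rows, so rows that do not move let the fingers close. It gives the time, the measured TCP pose, the force, the opening and the grip force at its end, in the units of the state.
- bot.observe(): the state, without advancing time (a new reading comes with each control period).
- bot.grab_frame(name): name is "side" or "top" or "wrist"; returns a dict with "img" (420x560x3 uint8, red, green, blue), "intrinsics" (3x3 intrinsics, pixels), "R" (3x3) and "t" (3): a world point X has camera coordinates R X + t; the wrist camera has in their place "tool_from_camera" (4x4, takes a point from camera to tool coordinates, whose origin is the TCP and whose axes are the flange's). Camera axes: x right, y down, z forward; pixel columns grow to the right and rows downward; lengths in m; the calibration is good to about 2 mm. The wrist camera is an equidistant fisheye: a pixel r from the principal point sees the ray r / f radians off the axis. A picture is of the moment at which its call begins: read the wrist's pose just before it. There is no depth.
- bot.job_done(): hands the job in; it is judged then, once.
Trained networks look in a picture, given as the dict that the camera call returned (one of the last four; its "shot" number tells which), for a name from the list of things; names that differ only in an ending like _2 or _b are one class to them, and where a whole thing is asked for, a point or a joint stands for the part that bears it (a point fixed in the world has none). Each returns a list of dicts, best first, with "conf" (0 to 1); they miss things now and then, are a little off and sometimes report something else, mostly with a low value. They report only what shows in the picture. A call takes as long as a camera call.
- bot.trace(query, picture): "region" (420x560 bool, what is visible of it).
- bot.spot_point(query, picture): "xyz" ([x, y, z] in m, in world coordinates, good to about 4 mm: a listed point, or the origin of a listed thing).
The state is a dict: "clock": time; "qpos": joint angles; "qd": joint speeds; "joint_efforts": joint torques, N m; "position": TCP position; "tool_rot": TCP orientation; "force": force on the tool from outside, world axes, zero at the start; "moment": the same for the moment, N m; "grip_width": finger opening in m; "finger_force": force on a finger pad.
Only numpy, scipy, OpenCV 4.12 (cv2) and the standard library are available. Lean on these libraries where they do the work, as an engineer would, in place of code of your own. Each camera call takes 0.05 s, during which the arm holds its last target. There are 200 camera calls.

TASK

Tidy the short ruler away: it lies too flat to be picked up, so slide it along the riser until its end sticks well out over the riser's edge nearest the tray, take hold of it by that end and lift it off. Then lay it flat inside the tray and let go. Leave the long ruler where it lies.

Things in the scene. Friction and masses are not known exactly. Their poses are not given: they have to be found in the camera images.
- short_ruler_center (a point): The shorter of two flat aluminium rulers lying on the riser: 150 mm long (its own y), 36 mm wide (x), 4 mm thick (z), about 40 to 85 g, slides freely. The point is its centre, half-way up its thickness. Its +y end is the one nearest the tray. The two rulers lie roughly side by side, about 120 mm apart, along the riser; either may be the one nearer the robot. A blue binder clip, 20 mm high, lies between them.
- long_ruler_center (a point): The longer aluminium ruler, 230 mm by 36 mm by 4 mm, on the riser beside the short one; to be left alone. The point is its centre, y along its length.
- riser_edge (a point): Middle of the top edge of the low bamboo riser (a small shelf standing on the desk, fixed, 240 mm in its x by 300 mm in its y by 70 mm high) on its side nearest the tray. The point lies at the height of the top face; +y points out over the edge towards the tray, x runs along the edge. The top face reaches 300 mm back from here to -y and 120 mm to either side in x.
- tray: Open grey stationery tray standing empty on the desk, fixed, 170 mm (x) by 250 mm (y) outside, 30 mm high, walls and floor 5 mm thick, its long side along y. Origin: centre of its underside.

How it is judged:
On the way, in this order (a step that is already met when the one before it is completed fails the run):
1. the short ruler lies flat on the riser with its end at least 25 mm out over the edge nearest the tray (y of short_ruler_center in the frame of riser_edge between -0.05 and 0 m and z of short_ruler_center in the frame of riser_edge below 0.006 m and angle between short_ruler_center's own z axis and vertical below 0.1 rad), for 0.2 s.
2. the short ruler is held by the half that stuck out and lifted off the riser (y of the grasp point in the frame of short_ruler_center above 0.02 m and contact force between the fingers and short_ruler above 0.5 N and z of short_ruler_center in the frame of riser_edge above 0.015 m), for 0.1 s.
At the end, for the whole second after the job is handed in: The short ruler lies flat (within 6 degrees) and at rest on the floor of the tray, wholly inside its walls and let go of, and the long ruler is within 20 mm of where it lay (x of short_ruler_center in the frame of tray between -0.065 and 0.065 m and y of short_ruler_center in the frame of tray between -0.05 and 0.05 m and z of short_ruler_center in the frame of tray below 0.012 m and angle between short_ruler_center's own z axis and vertical below 0.1 rad and linear speed of short_ruler below 0.02 m/s and distance of long_ruler_center from where it was at the start of the episode below 0.02 m); the robot touches nothing.
It fails at once if the long ruler is shifted by more than 20 mm (distance of long_ruler_center from where it was at the start of the episode above 0.02 m).
It also fails if it takes over 51 s, if anything falls off the work surface, if the arm or the gripper's body presses on something with over 40 N, if the wrist force passes 120 N, or if a joint passes its speed limit or range.

## Working session

There is one attempt and no reset: what is moved stays moved. The work goes in short steps, Python scripts to look and compute and a shell command to move; the robot and the scene stay as the last step left them, time stands still between calls to the robot, and variables do not carry over. Pictures are saved under pics/ and viewed, at most 10 in all, crops included, and the job is handed in when it is done.

```bash
mkdir -p pics
cat > h.py <<'E'
import numpy as np, cv2
from workcell import bot
from scipy.spatial.transform import Rotation as Ro
def save(d,n,f=1): cv2.imwrite(f'pics/{n}.png',cv2.cvtColor(d['img'],cv2.COLOR_RGB2BGR))
def back(d,uv,z):
    K,R,t=map(np.array,(d['intrinsics'],d['R'],d['t']))
    uv=np.atleast_2d(uv).astype(float); r=np.c_[uv,np.ones(len(uv))]@np.linalg.inv(K).T@R
    c=-R.T@t; return c+r*((z-c[2])/r[:,2])[:,None]
def rect(d,q,z):
    out=[]
    for r in bot.trace(q,d):
        m=r['region'].astype(np.uint8)
        c=max(cv2.findContours(m,0,1)[0],key=cv2.contourArea)[:,0]
        p=back(d,c,z)[:,:2]; b=cv2.minAreaRect((p*1000).astype(np.float32))
        out.append((round(r['conf'],2),np.round(b[0],1),np.round(b[1],1),round(b[2],1)))
    return out
E
python3 - <<'E'
from h import *
s=bot.observe(); print(s['clock'],s['position'],s['tool_rot'],bot.tip_reach,s['force'])
d=bot.grab_frame('top'); save(d,'top0'); e=bot.grab_frame('side'); save(e,'side0')
for q in ['short_ruler_center','long_ruler_center','riser_edge','tray']:
  for n,p in (('top',d),('side',e)):
    print(q,n,[(round(r['conf'],2),np.round(r['xyz'],4)) for r in bot.spot_point(q,p)][:3])
for q,z in (('short_ruler_center',.074),('long_ruler_center',.074),('tray',.03)): print(q,rect(d,q,z))
E
```

```text
0.0 [0.19289652 0.59422511 0.30333331] [-3.14046907e+00  9.62636896e-05  2.82777966e+00] 0.0726 [ 0.38598706  0.65972386 -0.0681414 ]
short_ruler_center top [(0.57, array([ 0.479 , -0.0666,  0.0753]))]
short_ruler_center side [(0.64, array([ 0.4782, -0.0691,  0.0722]))]
long_ruler_center top [(0.73, array([ 0.5861, -0.112 ,  0.0713]))]
long_ruler_center side [(0.76, array([ 0.5894, -0.1115,  0.0697]))]
riser_edge top []
riser_edge side [(0.58, array([0.5321, 0.056 , 0.0707])), (0.4, array([ 0.5075,  0.2948, -0.0013]))]
tray top [(0.61, array([5.032e-01, 2.945e-01, 4.000e-04]))]
tray side [(0.7, array([ 0.5864, -0.1133,  0.0707])), (0.55, array([0.5043, 0.2927, 0.0039]))]
short_ruler_center [(0.76, array([476.8, -68.1]), array([150.5,  37.3]), 84.5)]
long_ruler_center [(0.63, array([ 584.7, -110.8]), array([230. ,  37.3]), 87.7)]
tray [(0.71, array([500.6, 293.7]), array([173.9, 254. ]), 0.2)]
```

View pics/top0.png

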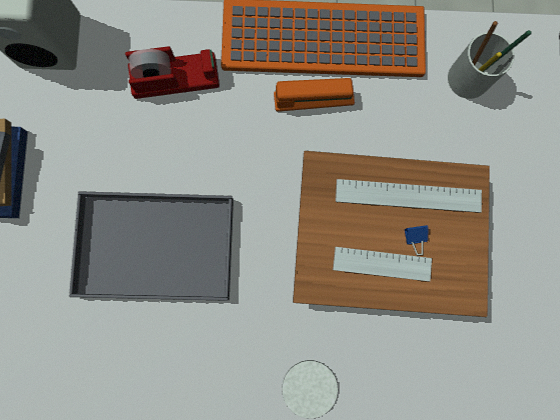

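View pics/side0.png

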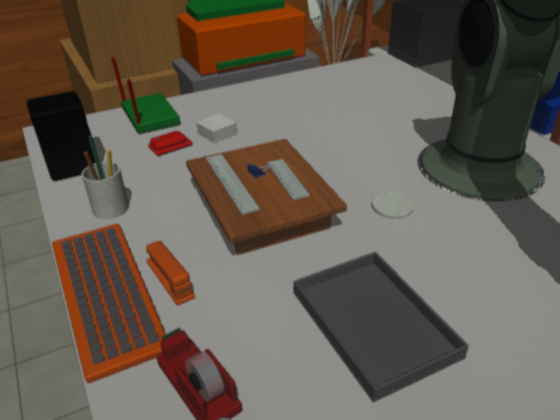

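Top view: riser corners are at about (305,151), (489,165), (487,317) and (293,303). The short ruler is at (333–432, 247–281), nearer the robot. The clip is at (417,240) between the rulers, and the tray is at left (72–238, 192–300). My plan is to grip the short ruler lightly by its sides, slide it over the edge, re-grip the overhanging end and lift it.

```bash
cat >> h.py <<'E'
def axis(d,q,z):
    m=bot.trace(q,d)[0]['region'].astype(np.uint8)
    c=max(cv2.findContours(m,0,1)[0],key=cv2.contourArea)[:,0]
    b=cv2.minAreaRect((back(d,c,z)[:,:2]*1000).astype(np.float32)); B=cv2.boxPoints(b)
    e=[B[1]-B[0],B[2]-B[1]]; v=max(e,key=np.linalg.norm); v=v/np.linalg.norm(v); v=v*np.sign(v[1])
    return np.array(b[0]),v,np.arctan2(-v[0],v[1])   # centre mm, direction, yaw
def delta(goal,yaw):  # goal: TCP xyz m; tool down; yaw of tool x; gives mm in the present tool axes, and turn
    s=bot.observe(); R=Ro.from_euler('xyz',s['tool_rot']); G=Ro.from_euler('xyz',[np.pi,0,yaw])
    print('shift mm',np.round(R.inv().apply(np.array(goal)-s['position'])*1000,1),'turn',np.round((R.inv()*G).as_rotvec(),3))
E
python3 - <<'E'
from h import *
d=bot.grab_frame('top')
P=back(d,[(305,151),(489,165),(487,317),(293,303)],.07); print(np.round(P,4), 'edge mid',P[[0,3]].mean(0), 'edge yaw',(np.arctan2(*(P[0]-P[3])[[1,0]])))
print('clip',np.round(back(d,[(405,228),(430,226),(429,242),(406,244),(415,254)],.08),3))
c,v,y=axis(d,'short_ruler_center',.074); print(c,v,y)
g=np.array([*(c/1000+v*.02),.074+.054+.06]); print(g)
delta(g,y); delta(g,y+np.pi)
E
```

```text
[[ 0.6525  0.0535  0.07  ]
 [ 0.6379 -0.2426  0.07  ]
 [ 0.3981 -0.2299  0.07  ]
 [ 0.4141  0.0682  0.07  ]] edge mid [0.53327463 0.06085311 0.07      ] edge yaw -0.061756039009234556
clip [[ 0.531 -0.102  0.08 ]
 [ 0.536 -0.141  0.08 ]
 [ 0.511 -0.139  0.08 ]
 [ 0.507 -0.104  0.08 ]
 [ 0.492 -0.117  0.08 ]]Traceback (most recent call last):
  File "<stdin>", line 5, in <module>
  File "h.py", line 18, in axis
    m=bot.trace(q,d)[0]['region'].astype(np.uint8)
      ~~~~~~~~~~~~~~^^^
IndexError: list index out of range
```

Run:
```python
from h import *
for k in range(3):
    d=bot.grab_frame('top')
    try: c,v,y=axis(d,'short_ruler_center',.074); print(c,v,y); break
    except IndexError: pass
c=(c+[476.8,-68.1])/2; g=np.array([*(c/1000+v*.02),.074+.054+.06]); print(g)
delta(g,y); delta(g,y+np.pi)
```

```text
[475.6015625  -68.25257874] [0.09958147 0.9950294 ] -0.09974679
[ 0.47819241 -0.0482757   0.188     ]
shift mm [-469.8 -523.3  115.9] turn [-0.     0.     2.927]
shift mm [-469.8 -523.3  115.9] turn [-0.    -0.    -0.214]
```

```bash
python3 -m jog '[[[-30,-33,0,0,0,-0.05,0.65],[-30,-33,0,0,0,-0.05,0.65],[-30,-33,0,0,0,-0.05,0.65],[-30,-33,0,0,0,-0.05,0.65],[-30,-33,0,0,0,0,0.65]]]'; python3 -m jog '[[[-30,-33,0,0,0,0,0.65],[-30,-33,0,0,0,0,0.65],[-30,-33,0,0,0,0,0.65],[-30,-33,0,0,0,0,0.65],[-30,-33,0,0,0,0,0.65]]]';  python3 - <<'E'
from h import *
delta([.4782,-.0483,.188],np.pi-.0997)
E
```

```text
clock: 1.35
position: [0.3048, 0.4002, 0.3041]
tool_rot: [3.141, 0.0, 3.03]
force: [0.6, 0.3, 1.2]
grip_width: 0.0555
finger_force: 0.0
clock: 1.85
position: [0.4354, 0.2193, 0.3042]
tool_rot: [3.141, 0.0, 3.028]
force: [0.7, 1.0, 0.5]
grip_width: 0.0557
finger_force: 0.0
shift mm [ -72.9 -261.1  116.1] turn [ 0.     0.    -0.014]
```

```bash
python3 -m jog '[[[-12,-43,0,0,0,-0.014,0.65],[-12,-43,0,0,0,0,0.65],[-12,-43,0,0,0,0,0.65],[-12,-43,20,0,0,0,0.65],[-12,-43,20,0,0,0,0.65]]]'; python3 -m jog '[[[-12,-43,25,0,0,0,0.65],[0,0,25,0,0,0,0.65],[0,0,0,0,0,0,0.65]]]';  python3 - <<'E'
from h import *
delta([.4782,-.0483,.188],np.pi-.0997)
d=bot.grab_frame('wrist'); save(d,'w1'); d=bot.grab_frame('top'); save(d,'t1')
E
```

```text
clock: 2.35
position: [0.4725, -0.0008, 0.264]
tool_rot: [3.141, 0.002, 3.042]
force: [1.1, 1.4, -0.2]
grip_width: 0.0554
finger_force: 0.0
clock: 2.65
position: [0.4785, -0.043, 0.2123]
tool_rot: [-3.141, -0.004, 3.04]
force: [-0.2, 0.7, 0.8]
grip_width: 0.0557
finger_force: 0.0
shift mm [-0.3 -5.3 24.3] turn [-0.001 -0.004 -0.002]
```

View pics/w1.png

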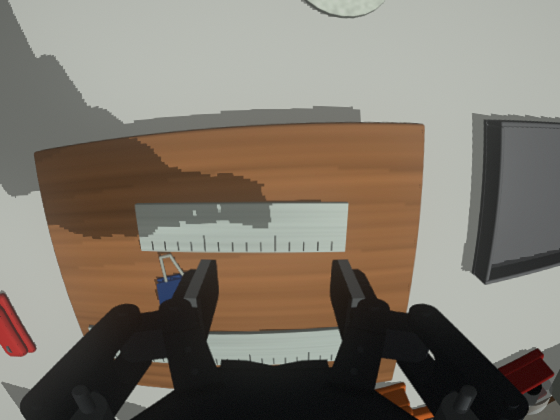

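The picture shows the fingers closing along the ruler (image horizontal), with the ruler at (137–348, 203–252). I need a quarter turn so they close across its width. I'll check joint 7 first.

```bash
python3 - <<'E'
from h import *
print(np.round(bot.observe()['qpos'],2))
E
python3 -m jog '[[[0,-5,0,0,0,0.15,0.65],[0,0,0,0,0,0.15,0.65]]]'
python3 - <<'E'
from h import *
print(np.round(bot.observe()['qpos'],2))
E
```

```text
[-0.14  0.43  0.13  2.06 -0.09  0.66  1.52]
clock: 2.95
position: [0.4797, -0.0465, 0.216]
tool_rot: [3.14, 0.002, 2.737]
force: [-0.4, 0.4, -1.4]
grip_width: 0.0554
finger_force: 0.0
[-0.19  0.44  0.21  2.06 -0.15  0.66  1.29]
```

```bash
python3 -m jog '[[[0,0,0,0,0,0.15,0.65],[0,0,0,0,0,0.15,0.65],[0,0,0,0,0,0.15,0.65],[0,0,0,0,0,0.15,0.65],[0,0,0,0,0,0.15,0.65]]]';python3 -m jog '[[[0,0,0,0,0,0.15,0.65],[0,0,0,0,0,0.15,0.65],[0,0,0,0,0,0.15,0.65],[0,0,0,0,0,0.066,0.65],[0,0,0,0,0,0,0.65]]]'
python3 - <<'E'
from h import *
print(np.round(bot.observe()['qpos'],2))
delta([.4782,-.0483,.170],1.471)
d=bot.grab_frame('wrist'); save(d,'w2')
E
```

```text
clock: 3.45
position: [0.4798, -0.0456, 0.2161]
tool_rot: [3.139, -0.0, 1.988]
force: [0.1, -0.8, -0.6]
grip_width: 0.0553
finger_force: 0.0
clock: 3.95
position: [0.4797, -0.0456, 0.2157]
tool_rot: [3.14, -0.001, 1.477]
force: [0.4, 0.6, -0.3]
grip_width: 0.0553
finger_force: 0.0
[-0.45  0.49  0.56  2.07 -0.41  0.68  0.29]
shift mm [-2.9 -1.3 45.7] turn [ 0.001 -0.001  0.006]
```

View pics/w2.png

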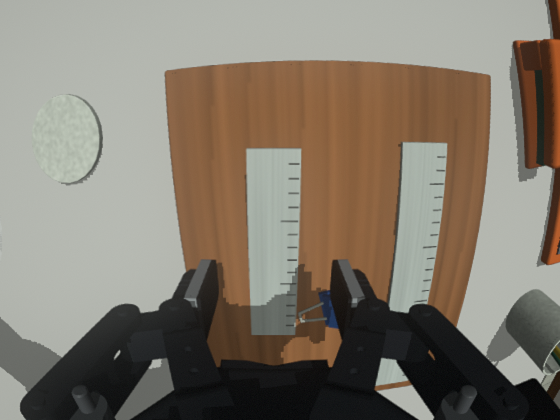

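The view now matches: ruler at (247–300, 149–335), fingers straddling its width, clip at (330,310) behind and clear of them. Next I descend until the tips nearly touch.

```bash
python3 -m jog '[[[-3,-1,20,0,0,0.006,0.65],[0,0,25,0,0,0,0.65],[0,0,15,0,0,0,0.65],[0,0,6,0,0,0,0.65],[0,0,0,0,0,0,0.65]]]';python3 -m jog '[[[0,0,2,0,0,0,0.65],[0,0,0,0,0,0,0.65]]]'
```

```text
clock: 4.5
position: [0.4779, -0.0497, 0.1486]
tool_rot: [-3.141, -0.0, 1.471]
force: [1.6, 0.1, 0.2]
grip_width: 0.0555
finger_force: 0.0
clock: 4.7
position: [0.4782, -0.0498, 0.1471]
tool_rot: [3.141, -0.0, 1.47]
force: [-0.2, -0.1, 0.1]
grip_width: 0.0557
finger_force: 0.0
```

```bash
python3 -m jog '[[[0,0,0,0,0,0,0.52],[0,0,0,0,0,0,0.52],[0,0,2,0,0,0,0.52],[0,0,0,0,0,0,0.52]]]' 20;python3 -m jog '[[[0,0,2,0,0,0,0.52],[0,0,0,0,0,0,0.52]]]'; python3 -m jog '[[[0,0,1,0,0,0,0.52],[0,0,0,0,0,0,0.52]]]'
```

```text
clock: 5.1
position: [0.4778, -0.0499, 0.1443]
tool_rot: [-3.141, 0.0, 1.47]
force: [0.1, -1.3, -0.4]
grip_width: 0.0445
finger_force: 0.0
clock: 5.3
position: [0.4778, -0.05, 0.1422]
tool_rot: [-3.141, 0.0, 1.47]
force: [-0.6, -0.9, 0.1]
grip_width: 0.0441
finger_force: 0.0
clock: 5.5
position: [0.4778, -0.05, 0.1413]
tool_rot: [-3.141, 0.0, 1.47]
force: [0.3, 1.0, -0.3]
grip_width: 0.0446
finger_force: 0.0
```

```bash
for i in 1 2; do python3 -m jog '[[[0,0,1,0,0,0,0.52],[0,0,0,0,0,0,0.52]]]' | grep -E 'pos|force'; done
```

```text
position: [0.4779, -0.05, 0.1406]
force: [-1.4, -1.4, 3.3]
finger_force: 1.3
position: [0.478, -0.05, 0.1404]
force: [-7.0, 1.9, 32.7]
finger_force: 16.0
```

```bash
python3 -m jog '[[[0,0,1,0,0,0,0.52],[0,0,0,0,0,0,0.52]]]' | grep -E 'pos|force'
```

```text
position: [0.478, -0.0501, 0.1403]
force: [-13.1, 2.8, 60.3]
finger_force: 30.3
```

Riser contact is at TCP z = 0.1406. I'll back off to about 0.142 and close lightly on the ruler.

```bash
python3 -m jog '[[[0,0,-4,0,0,0,0.52],[0,0,0,0,0,0,0.52]]]' | grep -E 'pos|force'; python3 -m jog '[[[0,0,0,0,0,0,0.35],[0,0,0,0,0,0,0.35],[0,0,0,0,0,0,0.35]]]' 20
```

```text
position: [0.4781, -0.05, 0.1429]
force: [-0.2, -0.3, -0.6]
finger_force: 0.0
clock: 6.6
position: [0.478, -0.0499, 0.1426]
tool_rot: [3.141, -0.0, 1.47]
force: [-2.6, 0.3, 11.9]
grip_width: 0.0351
finger_force: 18.9
```

```bash
python3 -m jog '[[[0,0,-0.5,0,0,0,0.35],[5,0,0,0,0,0,0.35],[8,0,0,0,0,0,0.35],[8,0,0,0,0,0,0.35],[0,0,0,0,0,0,0.35]]]'
python3 - <<'E'
from h import *
for k in range(3):
    d=bot.grab_frame('top')
    for r in bot.spot_point('short_ruler_center',d)[:1]: print(r['conf'],r['xyz'])
    print(rect(d,'short_ruler_center',.074))
d=bot.grab_frame('side'); 
for r in bot.spot_point('short_ruler_center',d)[:1]: print(r['conf'],r['xyz'])
E
```

```text
clock: 7.1
position: [0.4801, -0.0275, 0.1428]
tool_rot: [-3.141, -0.0, 1.472]
force: [0.2, 0.1, -0.7]
grip_width: 0.0352
finger_force: 20.0
[(0.83, array([482.9,  14.4]), array([29.2, 36.1]), 84.2)]
0.64 [0.5349, 0.063, 0.0698]
[(0.76, array([482. ,  12.8]), array([29.7, 34.8]), 84.1)]
[(0.63, array([482.7,  12.9]), array([31.3, 36.7]), 83.1), (0.27, array([496.7, 283.1]), array([238.4, 161.7]), 89.7)]
0.85 [0.4784, -0.045, 0.0716]
```

The ruler follows the grip (its centre moved 22 mm), so I continue by 84 mm.

```bash
python3 -m jog '[[[10,0,0,0,0,0,0.35],[10,0,0,0,0,0,0.35],[10,0,0,0,0,0,0.35],[10,0,0,0,0,0,0.35],[10,0,0,0,0,0,0.35]]]'|grep -E 'pos|for|wid'
python3 -m jog '[[[10,0,0,0,0,0,0.35],[10,0,0,0,0,0,0.35],[10,0,0,0,0,0,0.35],[4,0,0,0,0,0,0.35],[0,0,0,0,0,0,0.35]]]'
python3 - <<'E'
from h import *
for k in range(2):
    d=bot.grab_frame('top'); print(rect(d,'short_ruler_center',.074))
d=bot.grab_frame('side'); save(d,'s2')
for r in bot.spot_point('short_ruler_center',d)[:1]: print(r['conf'],r['xyz'])
for r in bot.spot_point('riser_edge',d)[:1]: print(r['conf'],r['xyz'])
E
```

```text
position: [0.4851, 0.0219, 0.1429]
force: [-0.6, 0.8, -0.5]
grip_width: 0.0352
finger_force: 20.0
clock: 8.65
position: [0.4885, 0.0551, 0.1429]
tool_rot: [-3.142, 0.0, 1.471]
force: [-0.2, 0.5, 0.3]
grip_width: 0.035
finger_force: 20.0
[]
[]
0.66 [0.489, 0.0382, 0.0735]
0.82 [0.5333, 0.0576, 0.0703]
```

View pics/s2.png

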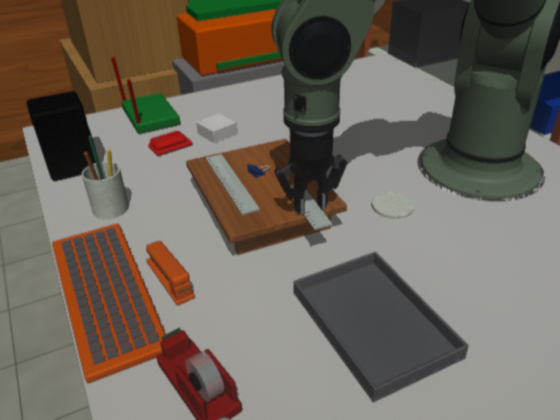

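The side view shows the ruler at (310,215), sticking out past the riser's front edge and still gripped. Release, rise, then move 38 mm further out.

```bash
python3 -m jog '[[[0,0,0,0,0,0,0.65],[0,0,0,0,0,0,0.65],[0,0,0,0,0,0,0.65],[0,0,-20,0,0,0,0.65],[0,0,-20,0,0,0,0.65]]]'|grep -E 'pos|for|wid'
python3 -m jog '[[[20,0,0,0,0,0,0.65],[18,0,0,0,0,0,0.65],[0,0,0,0,0,0,0.65]]]'
python3 - <<'E'
from h import *
for k in range(2):
    d=bot.grab_frame('top'); print(rect(d,'short_ruler_center',.074))
for k in range(2):
  d=bot.grab_frame('side')
  for r in bot.spot_point('short_ruler_center',d)[:1]: print(r['conf'],r['xyz'])
d=bot.grab_frame('wrist'); save(d,'w3')
for r in bot.spot_point('short_ruler_center',d)[:1]: print(r['conf'],r['xyz'])
E
```

```text
position: [0.4882, 0.0543, 0.1832]
force: [-0.3, 0.8, 0.4]
grip_width: 0.0554
finger_force: 0.0
clock: 9.8
position: [0.4924, 0.0946, 0.1829]
tool_rot: [3.141, -0.001, 1.473]
force: [0.4, -1.3, -0.1]
grip_width: 0.0552
finger_force: 0.0
[]
[(0.57, array([478.1, -36.7]), array([ 5.1, 34.4]), 81.1)]
0.95 [0.4895, 0.0369, 0.0748]
0.64 [0.4872, 0.0377, 0.0737]
0.75 [0.4845, 0.0365, 0.0722]
```

View pics/w3.png

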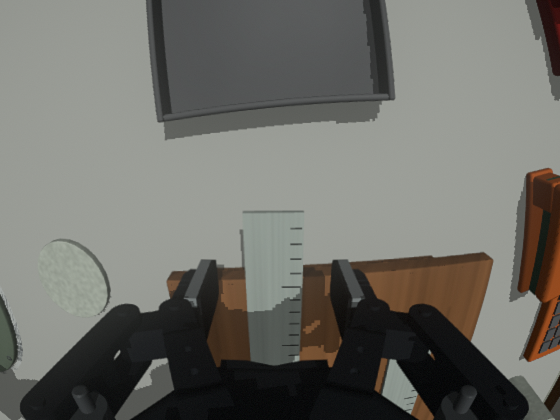

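The wrist view shows the ruler end at (243–303, 211), beyond the riser edge (row ~262), centred between the fingers. Descend and grip.

```bash
python3 -m jog '[[[0,0,20,0,0,0,0.65],[0,0,20,0,0,0,0.65],[0,0,8,0,0,0,0.65],[0,0,0,0,0,0,0.65]]]'|grep -E 'pos|for|wid'
python3 -m jog '[[[0,0,0,0,0,0,0.3],[0,0,0,0,0,0,0.3],[0,0,0,0,0,0,0.3],[0,0,0,0,0,0,0.3]]]' 60
```

```text
position: [0.492, 0.092, 0.1344]
force: [-0.7, 0.4, 1.4]
grip_width: 0.0557
finger_force: 0.0
clock: 11.1
position: [0.4926, 0.0923, 0.1355]
tool_rot: [3.141, -0.0, 1.47]
force: [0.1, -1.6, 4.1]
grip_width: 0.0341
finger_force: 59.4
```

```bash
python3 -m jog '[[[0,0,-8,0,0,0,0.3],[0,0,-12,0,0,0,0.3],[0,0,-20,0,0,0,0.3],[0,0,-20,0,0,0,0.3],[0,0,0,0,0,0,0.3]]]'
python3 - <<'E'
from h import *
d=bot.grab_frame('side'); save(d,'s4')
for r in bot.spot_point('short_ruler_center',d)[:1]: print(r['conf'],r['xyz'])
delta([.503,.294+.055,.195],np.pi/2)
E
```

```text
clock: 11.6
position: [0.4931, 0.0925, 0.1977]
tool_rot: [3.138, -0.002, 1.47]
force: [-0.3, 1.0, -1.9]
grip_width: 0.0337
finger_force: 59.7
shift mm [256.1 -15.1   0.7] turn [ 0.001 -0.001 -0.101]
```

View pics/s4.png

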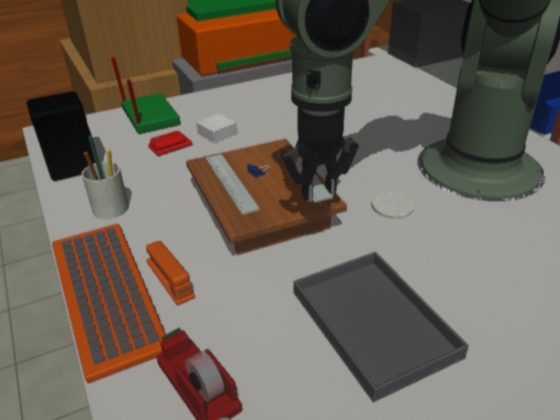

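The ruler is up with the gripper at (320,185), and the long ruler has not moved. Carry it to the tray.

```bash
python3 -m jog '[[[15,-1,0,0,0,-0.02,0.3],[30,-2,0,0,0,-0.02,0.3],[30,-2,0,0,0,-0.02,0.3],[30,-2,0,0,0,-0.02,0.3],[30,-2,0,0,0,-0.02,0.3]]]'|grep -E 'pos|for|wid'
python3 -m jog '[[[30,-2,0,0,0,0,0.3],[30,-2,0,0,0,0,0.3],[30,-2,0,0,0,0,0.3],[20,0,0,0,0,0,0.3],[0,0,0,0,0,0,0.3]]]'
python3 - <<'E'
from h import *
d=bot.grab_frame('top'); save(d,'t5'); e=bot.grab_frame('side')
for p in (d,e):
  for r in bot.spot_point('short_ruler_center',p)[:1]: print(r['conf'],r['xyz'])
delta([.503,.294+.055,.085],np.pi/2)
a=np.hstack([d['img'][150:350,30:330],e['img'][200:400,250:550]]); cv2.imwrite('pics/c5.png',a[:,:,::-1])
E
```

```text
position: [0.4903, 0.2296, 0.1943]
force: [-0.1, -1.0, -0.8]
grip_width: 0.0341
finger_force: 59.7
clock: 12.7
position: [0.4836, 0.3414, 0.1938]
tool_rot: [-3.14, -0.0, 1.575]
force: [-0.9, -0.2, -0.8]
grip_width: 0.0339
finger_force: 59.7
0.64 [0.4863, 0.2839, 0.1352]
0.8 [0.4845, 0.2825, 0.1311]
shift mm [ 12.2  18.1 109.6] turn [-0.001  0.001 -0.002]
```

View pics/c5.png

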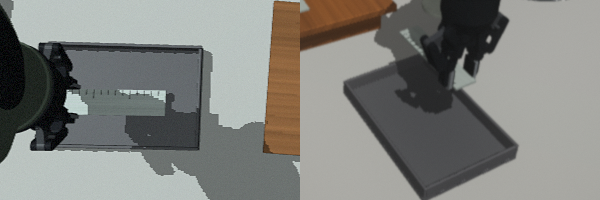

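```bash
python3 -m jog '[[[10,18,0,0,0,0,0.3],[0,0,35,0,0,0,0.3],[0,0,35,0,0,0,0.3],[0,0,25,0,0,0,0.3],[0,0,10,0,0,0,0.3]]]'|grep -E 'pos|for|wid'
python3 -m jog '[[[0,0,6,0,0,0,0.3],[0,0,3,0,0,0,0.3],[0,0,0,0,0,0,0.3]]]'
python3 - <<'E'
from h import *
e=bot.grab_frame('side')
for r in bot.spot_point('short_ruler_center',e)[:1]: print(r['conf'],r['xyz'])
E
```

```text
position: [0.5025, 0.3462, 0.0878]
force: [-0.8, -0.2, -1.0]
grip_width: 0.034
finger_force: 59.8
clock: 13.7
position: [0.5034, 0.3476, 0.0817]
tool_rot: [3.141, -0.001, 1.57]
force: [-0.1, 0.0, -1.2]
grip_width: 0.0338
finger_force: 59.8
0.83 [0.5051, 0.2953, 0.0182]
```

```bash
python3 -m jog '[[[0,0,3,0,0,0,0.3],[0,0,1,0,0,0,0.3],[0,0,0,0,0,0,0.3]]]'|grep -E 'pos|for|wid'
python3 -m jog '[[[0,0,0,0,0,0,0.6],[0,0,0,0,0,0,0.6],[0,0,0,0,0,0,0.6],[0,0,0,0,0,0,0.6]]]'
python3 -m jog '[[[0,0,-10,0,0,0,0.6],[0,0,-30,0,0,0,0.6],[0,0,-40,0,0,0,0.6],[0,0,-40,0,0,0,0.6],[30,0,0,0,0,0,0.6]]]'|grep -E 'pos|for|wid'
python3 -m jog '[[[40,0,-10,0,0,0,0.6],[40,0,0,0,0,0,0.6],[0,0,0,0,0,0,0.6],[0,0,0,0,0,0,0.6]]]'|grep -E 'pos|for|wid'
python3 - <<'E'
from h import *
d=bot.grab_frame('top'); save(d,'t6'); e=bot.grab_frame('side')
for q in ('short_ruler_center','long_ruler_center'):
 for p in (d,e):
  for r in bot.spot_point(q,p)[:1]: print(q,r['conf'],np.round(r['xyz'],4))
a=np.hstack([d['img'][150:350,30:330],e['img'][200:400,250:550]]); cv2.imwrite('pics/c6.png',a[:,:,::-1])
E
```

```text
position: [0.5031, 0.3477, 0.0771]
force: [0.3, 0.4, -0.4]
grip_width: 0.0334
finger_force: 60.3
clock: 14.5
position: [0.5031, 0.3475, 0.0769]
tool_rot: [-3.142, 0.0, 1.57]
force: [-0.1, -0.6, 0.6]
grip_width: 0.0514
finger_force: 0.0
position: [0.5059, 0.3751, 0.2033]
force: [0.9, -0.2, 0.1]
grip_width: 0.0514
finger_force: 0.0
position: [0.5028, 0.458, 0.2072]
force: [0.1, -0.7, 0.1]
grip_width: 0.0514
finger_force: 0.0
short_ruler_center 0.56 [0.5066 0.2928 0.0097]
short_ruler_center 0.75 [0.5036 0.2935 0.0085]
long_ruler_center 0.85 [ 0.585  -0.1096  0.0725]
long_ruler_center 0.93 [ 0.5872 -0.1146  0.0703]
```

View pics/c6.png

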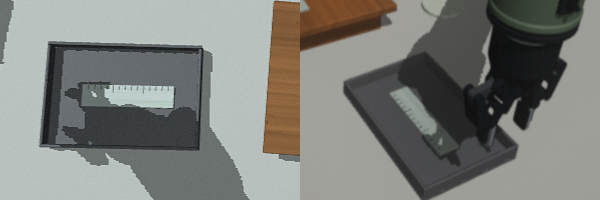

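The ruler lies flat in the middle of the tray (crop 80–175, 84–108), the gripper is clear, and the long ruler has not moved.

```bash
python3 -c "
from workcell import bot
print(bot.job_done())"
```

```text
the job is handed in; nothing more can be done
None
```

The short ruler was slid out over the riser edge, lifted by its overhanging end and laid flat in the tray, and the long ruler stayed put; the job is handed in, but no verdict came back.

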